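# Clip the round slate label onto the ham stand's ring

### The arm

A 6-joint arm with a two-finger parallel gripper is mounted at the origin on the work surface. World frame = base frame: x ahead of the robot, y to its left, z up, the work surface at z = 0. Lengths are in m, angles in rad, forces in N, time in s.
With the tool pointing down it reaches from about 0.4 to 0.825 m from the base axis. Payload 7 kg.
Tool frame: the origin (TCP) lies between the finger pads; the fingertips stand 8 mm ahead of it and the grasp point (between the pads) lies 11 mm behind it (arm.finger_overhang is the distance from the TCP to the fingertips, in m); z points along the fingers, y is the line along which they close (so a half turn about z gives the same grasp; the last joint's range is limited). The gripper opens to 88 mm and grips with 3 to 60 N. Pads are 19 mm wide; open, the fingers measure 130 mm over their backs; the gripper's body (78 mm by 193 mm) begins 47 mm behind the grasp point.
Start: joints at [-1.001, 0.359, 0.012, 0, -1.224, -0.288], TCP at [0.188, -0.648, 0.235] pointing down, gripper open.
Joint ranges: [-3.07, 3.07], [-1.43, 2.12], [-1.02, 1.25], [-3.03, 1.67], [-3.05, -0], [-3.03, 3.03]. Speed limits (rad/s): [2.39, 2.39, 3.01, 3.14, 3.14, 3.14].

### API

Orientations are given as [roll, pitch, yaw] about the fixed x, y, z axes, in that order (R = Rz(yaw) Ry(pitch) Rx(roll)).
In Python, from station import arm gives the robot as it stands.
- The arm moves only by the tool move_arm, never from a script. Its argument "rows" is text: rows parted by semicolons, each of 7 numbers parted by spaces: the turn, a rotation vector about the tool's x, y, z in degrees, then the shift along the tool's x, y, z in m, then the finger opening in m, from 0 to 0.0876. A call has 1 to 8 rows; each row shifts and turns the commanded pose from where the row before left it, along the tool's axes as they then stand; what a row does not reach is not made up. A row lasts 1/8 s, in which the tool goes at most 62.5 mm and 10.7 degrees, less where a joint would pass 70% of its speed; a pose out of reach is approached as far as the arm can. A call is refused whole if a number of a shift passes 0.0625 or a number of a turn 10.7, either way. A call with a gripper value outside its range is refused whole. The fingers move at their own pace and stop on an object; "squeeze" is the grip in N (left out, the last holds). Time passes only in rows, so rows that do not move let the fingers close. It gives the time, the measured TCP pose, the force, the opening and the grip force at its end, in the units of the state.
- arm.get_state(): the state, without advancing time (a new reading comes with each control period).
- arm.grab_frame(name): name is "scene" or "top"; returns (picture, depth): 480x640x3 uint8, blue, green, red; 480x640 float32, m along the optical axis (not along the pixel's ray), 0 where there is no reading.
- arm.camera_model(name): a dict with "mtx" (3x3 intrinsics, pixels), "k1" (the pictures are not rectified: a ray, as slopes to the right and down, at radius r is drawn at 1 + k1 r^2 times it, then the intrinsics apply), "camera_from_world" (4x4, takes a point from world to camera coordinates). Camera axes: x right, y down, z forward; pixel columns grow to the right and rows downward; lengths in m; the calibration is good to about 2 mm. A picture is of the moment at which its call begins. camera_model takes no time and is no camera call.
- arm.job_done(): hands the job in; it is judged then, once.
The state is a dict: "t": time; "q": joint angles; "qd": joint speeds; "joint_efforts": joint torques, N m; "eef_pos": TCP position; "ee_rot": TCP orientation; "force": force on the tool from outside, world axes, zero at the start; "moment": the same for the moment, N m; "width": finger opening in m; "gripper_force": force on a finger pad.
Only numpy, scipy, OpenCV 4.12 (cv2) and the standard library are available. Lean on these libraries where they do the work, as an engineer would, in place of code of your own. Each camera call takes 0.05 s, during which the arm holds its last target. There are 200 camera calls.

### The job

Take the label with the round slate out of the wooden rack and clip its snap hook onto the bar of the steel ring on the ham stand: push the hook's sprung gate open against the ring's bar until the bar is in and the gate snaps shut behind it. Leave the label hanging freely from the ring, and leave the rectangular label in the rack and the jar, bowl and knife where they are.

Things in the scene. Friction and masses are not known exactly. Their poses are not given: they have to be found in the camera images.
- round_grip (a point): Centre of the black plastic grip tab on top of the ROUND-slate label, the one to clip on. Tab 30 mm (x) by 12 mm (y, pinch here) by 48 mm high; label 200 mm tall, its top 20 mm above this point. Axes: z up, x from the hook's closed spine towards its gate, y across the hook's thickness. Mass 0.2 to 0.4 kg. Hung on a bar it balances upright.
- round_slate (a point): Centre of the round slate (disc 70 mm in diameter, 6 mm thick, in the label's y-z plane), 140 mm below the grip centre, same axes. Under it a steel foot strip 70 mm wide (y), 10 mm thick, 8 mm high, whose underside is 40 mm below this point. At the start the lowest 20 mm of the label stand in a rack slot: lift straight up.
- round_seat (a point): In the round label's snap hook (10 mm steel bar, in the x-z plane), 39 mm below the grip centre, same axes: where the bar's centre sits when the label hangs. From here (mm): bow's inside top z = +4; spine's inner face x = -19; nose at x = 19 to 29 ends at z = -22; lower arm's top z = -56; the gate closes the mouth between these two on the +x side.
- round_mouth (a point): Middle of the closed gate's upper half, at x = +24, z = -37 mm from the seat, same axes. The bar comes in here in the label's -x direction, swinging the gate inward, until the bar's centre is at about x = -10 from the seat and past the gate's end; then the label is lowered about 37 mm so that the bar rises into the bow (x = 0, z = 0).
- round_gate (a joint): Gate of the round label's hook: 8 mm steel bar, 34 mm from hinge to free end, hinged at the foot of the mouth (x = +24, z = -57 mm from the seat), free end up, swings only inward (-x). 0 = shut, 1.4 rad = fully open. A spring shuts it, 0.06 N m at 0 and 0.15 N m at 1 rad: 2 to 6 N at its end opens it.
- square_grip (a point): Centre of the grip tab of the other label: the same hook, foot and tab, but a RECTANGULAR slate 96 mm wide and 66 mm high. It stays in its rack slot. Same axes.
- ring: Fixed level D-ring of 8 mm steel bar on a post of the ham stand. Origin: centre of its straight front bar, which runs 64 mm along y, 205 mm above the counter. x points level from the bar into the ring: the label is pushed on in +x, its own x along the ring's x. Clear for 60 mm inside; the post, 83 mm beyond the bar, ends 7 mm above it.
- stand: Fixed ham stand: wooden board 220 mm (x) by 360 mm (y), top 30 mm above the counter; axes as the ring's, the ring's bar is at x = 0, y = -80 mm. Origin under the board, 80 mm from its front edge. Its clamp collar of bent tubes, up to 300 mm high, stands at x = 60, y = 120 mm. No ham in it.
- rack: Fixed light wooden label rack, 200 mm (x) by 136 mm (y), 32 mm high, origin at the centre of its underside; two slots along y, 60 mm either side of it in x, each 13 mm wide, 100 mm long, floor 12 mm above the counter. Which label is in which slot varies.
- jar: Bystander: amber glass jar with a steel lid, 68 mm diameter, 100 mm high; origin at the centre of its underside.
- bowl: Bystander: white bowl, 100 mm diameter, 38 mm high; origin at the centre of its underside.
- knife: Bystander: carving knife lying flat, black handle, 295 mm long, 16 mm high; origin under it, near the middle; blade to its +x.

How it is judged:
By the outcome, as a careful person would: the job done as asked, in the order asked, and still so for the second after the job is handed in, with the robot touching nothing.
It also fails if it takes over 48 s, if anything falls off the work surface, if the arm or the gripper's body presses on something with over 40 N, if the wrist force passes 120 N, or if a joint passes its speed limit or range.

## Working session

There is one attempt and no reset: what is moved stays moved. The work goes in short steps, Python scripts to look and compute and a tool call to move; the robot and the scene stay as the last step left them, time stands still between calls to the robot, and variables do not carry over. Pictures are saved under pics/ and viewed, at most 10 in all, crops included, and the job is handed in when it is done.

Besides the shell and the picture viewer there is one more tool, called as name(argument=value, ...) on one line, values as JSON. move_arm: Moves the arm, as the interface text tells. Its arguments: {"type":"object","properties":{"rows":{"type":"string"},"squeeze":{"type":"number"}},"required":["rows"]}

```bash
ls; mkdir -p pics
cat > h.py <<'E'
import numpy as np, cv2
from station import arm
def grab(n):
    im,d=arm.grab_frame(n); m=arm.camera_model(n); return im,d,m
def world(m,u,v,d):
    K=np.array(m["mtx"]);k=m["k1"]
    u=np.atleast_1d(u).astype(float);v=np.atleast_1d(v).astype(float)
    p=cv2.undistortPoints(np.stack([u,v],1)[:,None],K,np.array([k,0,0,0.]))[:,0]
    c=np.c_[p,np.ones(len(p))]*np.atleast_1d(d)[:,None]
    T=np.linalg.inv(np.array(m["camera_from_world"]))
    return c@T[:3,:3].T+T[:3,3]
def cloud(m,d):
    v,u=np.mgrid[0:480,0:640]
    return world(m,u.ravel(),v.ravel(),d.ravel()).reshape(480,640,3)
E
python3 - <<'E'
from h import *
for n in("scene","top"):
    im,d,m=grab(n); cv2.imwrite(f"pics/{n}0.png",im); np.savez(f"{n}0.npz",im=im,d=d)
    T=np.linalg.inv(np.array(m["camera_from_world"]));print(n,T.round(3),m["mtx"],m["k1"])
print(arm.get_state())
E
```

```text
pics
scene [[ 2.620e-01  7.040e-01 -6.600e-01  1.307e+00]
 [ 9.650e-01 -1.900e-01  1.790e-01 -2.140e-01]
 [ 1.000e-03 -6.840e-01 -7.290e-01  9.540e-01]
 [ 0.000e+00  0.000e+00  0.000e+00  1.000e+00]] [[532.34001512   0.         321.09721099]
 [  0.         532.34001512 237.48789257]
 [  0.           0.           1.        ]] -0.10685764987689045
top [[ 0.002 -0.989  0.148  0.428]
 [-0.999  0.003  0.036 -0.052]
 [-0.036 -0.148 -0.988  1.049]
 [ 0.     0.     0.     1.   ]] [[440.39433365   0.         319.05466848]
 [  0.         440.39433365 241.05889063]
 [  0.           0.           1.        ]] -0.04810907048420535
{'t': 0.1, 'q': array([-1.00087748e+00,  3.59344151e-01,  1.11927813e-02, -2.67717678e-04,
       -1.22409446e+00, -2.88103987e-01]), 'qd': array([ 0.00091139,  0.00013385,  0.00264535,  0.00146429, -0.00064155,
       -0.00019878]), 'joint_efforts': array([-2.32974475e-03, -5.84161341e+01,  2.93750310e+01,  7.01576516e+00,
        1.01358601e-02, -3.58158593e-05]), 'eef_pos': array([ 0.18757856, -0.64800059,  0.23372345]), 'ee_rot': array([ 3.14013137e+00, -1.70574608e-04, -2.85986882e+00]), 'force': array([ 0.3316437 ,  0.59723691, -0.89346382]), 'moment': array([-0.0449556 , -0.00468366,  0.05662008]), 'gripper_force': 0.0, 'width': 0.08758335244304949}
```

View pics/scene0.png

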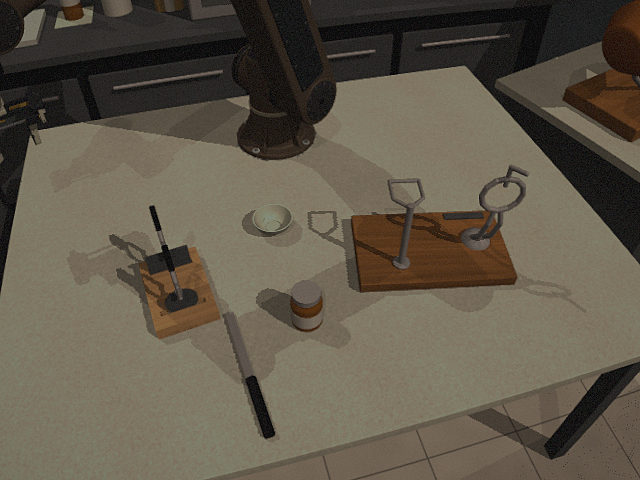

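View pics/top0.png

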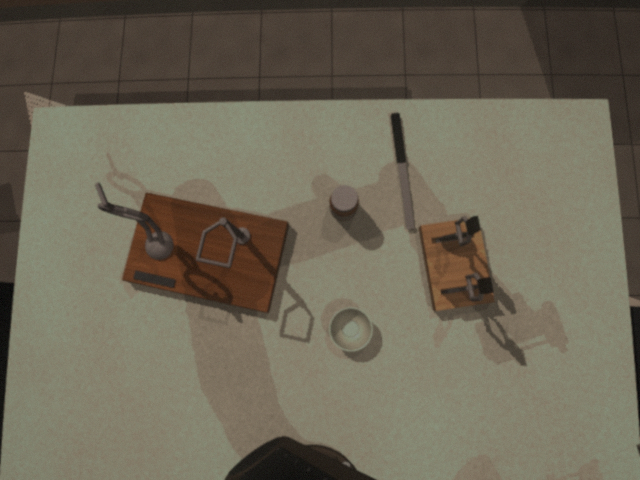

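The scene view shows the round slate at (180,298), in the rack's nearer slot, the tabs at (168,258) and (155,216), the ring at (406,190), and the stand on the right. In the top view the tabs are at (470,225) and (483,287), and the ring is at (215,245). I'll zoom in and take the depth there.

Run:
```python
from h import *
S=np.load("scene0.npz");T=np.load("top0.npz")
def crop(im,u,v,w,h):
    c=cv2.resize(im[v:v+h,u:u+w],(400,300),interpolation=cv2.INTER_CUBIC); return np.clip(c*1.8,0,255).astype(np.uint8)
a=np.vstack([np.hstack([crop(S["im"],110,195,160,120),crop(S["im"],350,165,160,120)]),np.hstack([crop(T["im"],410,210,120,90),crop(T["im"],170,205,120,90)])])
cv2.imwrite("pics/crop0.png",a)
for n,Z in(("scene",S),("top",T)):
    m=arm.camera_model(n);P=cloud(m,Z["d"]);np.save(n+"P.npy",P)
    ok=Z["d"]>0; X,Y,H=P[...,0],P[...,1],P[...,2]
    tab=ok&(H>.165)&(H<.26)&(Z["im"].max(2)<60)
    tab[:, :]&=(Y<-.2)&(X>.3)&(Y>-.6)
    nl,l,st,c=cv2.connectedComponentsWithStats(tab.astype(np.uint8))
    for i in range(1,nl):
        if st[i,4]>15: print(n,"tab",st[i],P[l==i].mean(0).round(3),P[l==i].min(0).round(3),P[l==i].max(0).round(3))
    r=ok&(H>.19)&(H<.222)&(Y>0.05)&(X>.3)
    nl,l,st,c=cv2.connectedComponentsWithStats(r.astype(np.uint8))
    for i in range(1,nl):
        if st[i,4]>15: print(n,"ring",st[i],P[l==i].mean(0).round(3),P[l==i].min(0).round(3),P[l==i].max(0).round(3))
    for nm,lo,hi,y0,y1 in(("rack",.026,.038,-.6,-.2),("board",.024,.036,.05,.6)):
        k=ok&(H>lo)&(H<hi)&(Y>y0)&(Y<y1)&(X>.3)&(X<.9)
        q=P[k][:,:2].astype(np.float32); print(n,nm,k.sum(),H[k].mean().round(4),cv2.minAreaRect(q))
```

```text
scene tab [149 206  12  25 136] [ 0.48  -0.341  0.197] [ 0.458 -0.349  0.165] [ 0.488 -0.335  0.215]
scene tab [161 245  14  27 174] [ 0.598 -0.323  0.198] [ 0.575 -0.331  0.165] [ 0.607 -0.317  0.216]
scene ring [387 178  38  38 443] [0.557 0.174 0.208] [0.504 0.139 0.19 ] [0.605 0.218 0.217]
scene ring [479 191   8  14  70] [0.608 0.324 0.206] [0.602 0.318 0.191] [0.613 0.334 0.221]
scene ring [514 191  12  13  72] [0.626 0.406 0.206] [0.619 0.4   0.19 ] [0.631 0.415 0.222]
scene rack 3218 0.0321 ((0.5303810834884644, -0.33421868085861206), (0.2043120115995407, 0.135783851146698), 8.525203704833984)
scene board 9408 0.0307 ((0.559916079044342, 0.25846046209335327), (0.3610559105873108, 0.22710321843624115), 78.03206634521484)
top tab [466 217  14  18 188] [ 0.586 -0.32   0.197] [ 0.572 -0.328  0.166] [ 0.6   -0.315  0.214]
top tab [477 277  16  17 212] [ 0.469 -0.337  0.199] [ 0.454 -0.348  0.165] [ 0.484 -0.332  0.215]
top ring [101 209  15   5  36] [0.618 0.406 0.202] [0.616 0.399 0.19 ] [0.621 0.415 0.221]
top ring [143 213   7   9  41] [0.602 0.324 0.209] [0.597 0.319 0.19 ] [0.61  0.336 0.221]
top ring [196 218  42  50 540] [0.551 0.177 0.208] [0.504 0.14  0.192] [0.6   0.22  0.215]
top rack 3852 0.0313 ((0.5280668139457703, -0.3317905068397522), (0.19937261939048767, 0.137126162648201), 8.340788841247559)
top board 12076 0.0304 ((0.5589627623558044, 0.2584537863731384), (0.36214080452919006, 0.219289630651474), 77.9622802734375)
```

View pics/crop0.png

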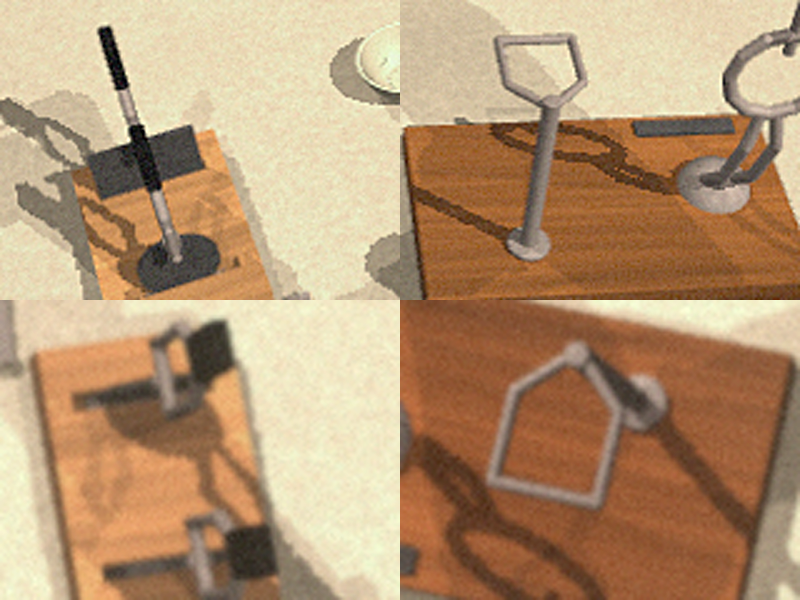

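The crops show the round label at the rack's +x slot, with its tab at (145,155) and hook at (170,230) in the top-left panel. The ring's straight bar runs from (488,482) to (597,505) in the lower-right panel, facing the robot. Next I need the bar's exact position and the side the gate is on.

Run:
```python
from h import *
S=np.load("scene0.npz");T=np.load("top0.npz")
def crop(im,u,v,w,h):
    c=cv2.resize(im[v:v+h,u:u+w],(400,600),interpolation=cv2.INTER_NEAREST); return np.clip(c*2.2,0,255).astype(np.uint8)
cv2.imwrite("pics/crop1.png",np.hstack([crop(S["im"],148,245,48,72),crop(T["im"],446,210,40,60)]))
ex=np.array([np.cos(np.radians(12)),-np.sin(np.radians(12))]);ey=np.array([-ex[1],ex[0]])
for n,Z in(("scene",S),("top",T)):
    m=arm.camera_model(n);P=np.load(n+"P.npy");H=P[...,2]
    k=(Z["d"]>0)&(H>.195)&(H<.22)&(P[...,1]>.12)&(P[...,1]<.24)&(P[...,0]<.62)&(P[...,0]>.48)
    a=P[k][:,:2]@ex;b=P[k][:,:2]@ey
    f=a<a.min()+.014
    A=a[f];B=b[f];p=np.polyfit(B,A,1); print(n,"bar slope",p[0],"x mid",A.mean(),np.median(A),"y",B.min(),B.max(),(B.min()+B.max())/2,"z",P[k][f][:,2].mean(),P[k][f][:,2].max(),"depth",a.min(),a.max())
    o=A.mean()*ex+(B.min()+B.max())/2*ey;print("bar centre",o)
    # hook of round label: width across y vs height
    yw=np.radians(8.4);lx=np.array([np.cos(yw),np.sin(yw)]);ly=np.array([-lx[1],lx[0]])
    g=np.array([.589,-.323]);q=P[...,:2]-g
    X=q@lx;Y=q@ly
    for z in range(160,80,-8):
        s=(Z["d"]>0)&(abs(H-z/1000)<.004)&(abs(X)<.045)&(abs(Y)<.015)
        if s.sum()>4: print(z,s.sum(),"x",np.percentile(X[s]*1000,[5,50,95]).round(1),"y",np.percentile(Y[s]*1000,[5,50,95]).round(1))
```

```text
scene bar slope 0.015521721069875701 x mid 0.46633126071233166 0.46644311644093606 y 0.25092564813758345 0.3224743546649408 0.2867000014012621 z 0.2085731092088231 0.21245126528224179 depth 0.4593892002830051 0.5572619789516209
bar centre [0.51574909 0.1834792 ]
160 28 x [11.4 16.8 20.4] y [-5.7 -1.7  2.8]
152 28 x [16.8 22.2 27.1] y [-6.2 -1.   3. ]
144 19 x [24.1 27.5 29.9] y [-5.8 -2.1  2.7]
136 9 x [24.1 27.5 28.4] y [-5.  -0.2  3.1]
128 12 x [23.3 27.2 29. ] y [-4.8 -1.7  1.3]
120 9 x [24.7 26.9 29. ] y [-4.  -0.8  2. ]
112 11 x [24.1 26.3 27.2] y [-4.1 -1.3  2. ]
104 13 x [ 3.2 26.3 28.3] y [-6.5 -1.2  3.3]
96 29 x [-3.4 24.4 28.5] y [-5.9  0.6  4.9]
88 25 x [-3.5  2.1  8.5] y [-14.1  -5.9  13.1]
top bar slope 0.004550804075344008 x mid 0.4647581584564638 0.4641105545736104 y 0.25192789403115573 0.3245861157723645 0.2882570049017601 z 0.2083313881037092 0.21209804460126758 depth 0.4602497737870829 0.5526064150173863
bar centre [0.51453408 0.18532924]
160 28 x [-20.4 -12.7  17.2] y [-2.3  3.1  5.1]
152 32 x [-28.4 -21.2  23.1] y [-3.7  1.8  4.7]
144 21 x [-30.7 -23.9  25.9] y [-2.6  2.7  5. ]
136 11 x [-31.2 -24.8  22.1] y [0.3 4.1 4.6]
128 7 x [-29.4 -23.7  23.5] y [2.1 3.2 4.9]
120 11 x [-31.2 -22.4  22.1] y [0.1 2.8 4.8]
112 12 x [-29.9  -3.1  23.8] y [0.9 3.5 4.4]
104 10 x [-29.9  -2.1  23.6] y [2.2 3.7 4.8]
96 93 x [-25.2  -1.5  19.8] y [-3.7  1.8  5.1]
88 23 x [-21.8  -3.8  11. ] y [-6.1  5.1 13.8]
```

View pics/crop1.png

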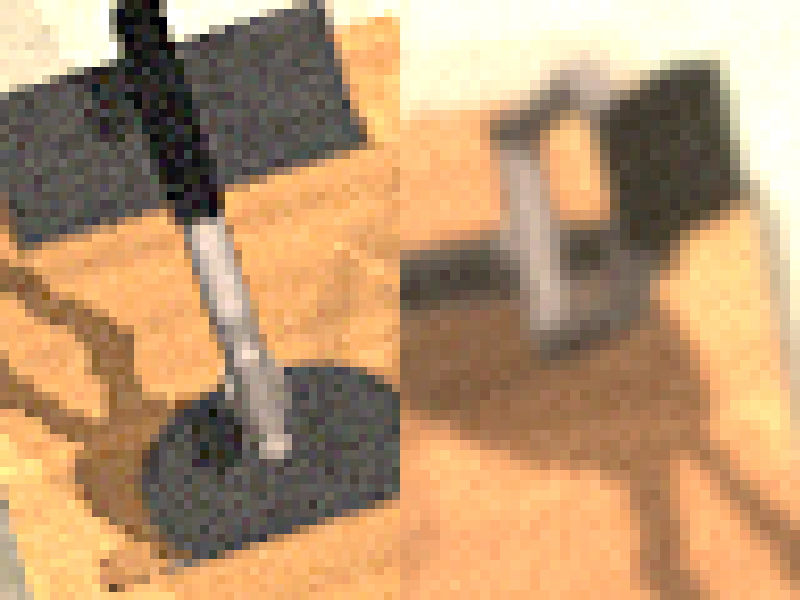

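The scene crop shows the +x leg stepping thinner below about (245,350), which is z ≈ 0.131 m. That is the nose's end with the 8 mm gate below it. So the gate faces world +x and the label's yaw is about 8.4°. The grip centre is near (0.589, -0.323, 0.192). The ring's bar is near (0.515, 0.185, 0.205), with yaw about -12.2°. Moving now.

move_arm(rows="0 0 7.7 0 0 -0.03 0.0876; 0 0 0 -0.045 0.0266 0 0.0876; 0 0 0 -0.045 0.0266 0 0.0876; 0 0 0 -0.045 0.0266 0 0.0876; 0 0 0 -0.045 0.0266 0 0.0876; 0 0 0 -0.045 0.0266 0 0.0876; 0 0 0 -0.045 0.0266 0 0.0876; 0 0 0 -0.045 0.0266 0 0.0876", squeeze=55)

```text
t: 1.1
eef_pos: [0.4729, -0.4165, 0.2643]
ee_rot: [3.141, -0.0, -2.994]
force: [-0.6, -0.9, 0.5]
width: 0.0874
gripper_force: 0.0
```

```bash
cat >> h.py <<'E'
from scipy.spatial.transform import Rotation as R
def todo(p,yaw_deg):
    """turn (deg, tool axes) to level tool at yaw, and shift in present and in turned tool axes"""
    s=arm.get_state(); A=R.from_euler("xyz",s["ee_rot"]); B=R.from_euler("xyz",[np.pi,0,np.radians(yaw_deg)])
    d=np.array(p)-s["eef_pos"]
    print("t %.2f"%s["t"],"pos",s["eef_pos"].round(4),"rpy",np.degrees(s["ee_rot"]).round(2),"w %.4f"%s["width"],"gf %.1f"%s["gripper_force"],"F",s["force"].round(1),"M",s["moment"].round(2),"q",s["q"].round(2))
    print("turn",np.degrees((A.inv()*B).as_rotvec()).round(2),"shift now",A.inv().apply(d).round(4),"shift turned",B.inv().apply(d).round(4))
E
python3 -c "
from h import *
todo([.589,-.323,.181],-171.6)"
```

```text
t 1.10 pos [ 0.4729 -0.4165  0.2643] rpy [ 1.7998e+02 -2.0000e-02 -1.7155e+02] w 0.0874 gf 0.0 F [-0.6 -0.9  0.5] M [-0.11 -0.09  0.  ] q [-0.41  0.27 -0.05 -0.   -1.25 -1.01]
turn [ 0.02 -0.02  0.05] shift now [-0.1286  0.0754  0.0832] shift turned [-0.1285  0.0756  0.0833]
```

move_arm(rows="0 0 0 -0.043 0.0252 0 0.0876; 0 0 0 -0.043 0.0252 0 0.0876; 0 0 0 -0.0425 0.025 0 0.0876; 0 0 0 0 0 0 0.0876; 0 0 0 0 0 0.025 0.0876; 0 0 0 0 0 0.025 0.0876; 0 0 0 0 0 0.02 0.0876; 0 0 0 0 0 0.0133 0.0876")

```text
t: 2.1
eef_pos: [0.587, -0.3247, 0.1799]
ee_rot: [3.141, -0.001, -2.995]
force: [-0.2, -0.2, 0.7]
width: 0.0876
gripper_force: 0.0
```

```bash
python3 -c "
from h import *
todo([.589,-.323,.181],-171.6)
im,d,m=grab('scene');im2,_,_=grab('top')
f=lambda i,u,v:np.clip(cv2.resize(i[v:v+120,u:u+80],(400,600),interpolation=cv2.INTER_CUBIC)*1.8,0,255).astype(np.uint8)
cv2.imwrite('pics/g1.png',np.hstack([f(im,130,190),f(im2,430,170)]))"
```

```text
t 2.10 pos [ 0.587  -0.3247  0.1799] rpy [ 1.7996e+02 -8.0000e-02 -1.7159e+02] w 0.0876 gf 0.0 F [-0.2 -0.2  0.7] M [ 0.07 -0.    0.05] q [-0.22  0.39 -0.07 -0.   -1.11 -1.21]
turn [ 0.04 -0.08  0.01] shift now [-0.0022  0.0014 -0.0011] shift turned [-0.0022  0.0014 -0.0011]
```

View pics/g1.png

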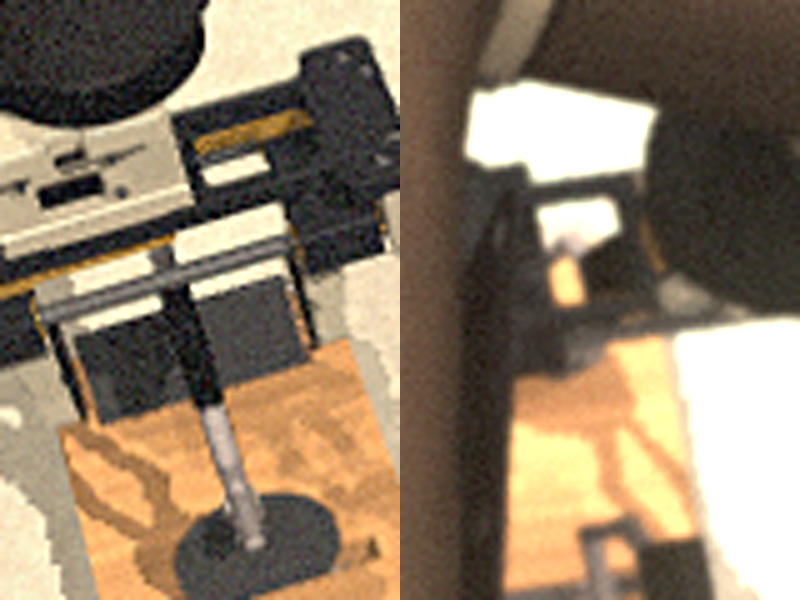

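The tab at (190,340) in the left panel sits midway between the open fingers. The thin gate is below the nose at (240,500), which confirms it faces +x. I'll nudge and close.

move_arm(rows="0 0 0 -0.002 0.0014 0 0.0876; 0 0 0 0 0 0 0; 0 0 0 0 0 0 0; 0 0 0 0 0 0 0; 0 0 0 0 0 0 0; 0 0 0 0 0 0 0; 0 0 0 0 0 0 0; 0 0 0 0 0 0 0", squeeze=58)

```text
t: 3.2
eef_pos: [0.5897, -0.3228, 0.1812]
ee_rot: [3.142, -0.0, -2.994]
force: [0.0, 0.1, 0.4]
width: 0.0236
gripper_force: 0.0
```

```bash
python3 -c "
from h import *
todo([.589,-.323,.34],-171.6)"
```

```text
t 3.20 pos [ 0.5897 -0.3228  0.1812] rpy [ 180.     -0.   -171.56] w 0.0236 gf 0.0 F [0.  0.1 0.4] M [-0.02  0.    0.04] q [-0.21  0.39 -0.07 -0.   -1.11 -1.21]
turn [ 0.   -0.    0.04] shift now [ 8.000e-04 -1.000e-04 -1.588e-01] shift turned [ 8.000e-04 -1.000e-04 -1.588e-01]
```

move_arm(rows="0 0 0 0 0 0 0; 0 0 0 0 0 0 0; 0 0 0 0 0 0 0; 0 0 0 0 0 -0.008 0; 0 0 0 0 0 -0.015 0; 0 0 0 0 0 -0.025 0; 0 0 0 0 0 -0.035 0; 0 0 0 0 0 -0.035 0")

```text
t: 4.2
eef_pos: [0.5897, -0.3228, 0.3016]
ee_rot: [-3.141, 0.001, -2.994]
force: [0.6, 0.1, -2.1]
width: 0.0117
gripper_force: 58.0
```

move_arm(rows="0 0 0 0 0 -0.03 0; 0 0 0 0 0 -0.01 0; 0 0 0 0 0 0 0; 0 0 0 0 0 0 0")

```text
t: 4.7
eef_pos: [0.5893, -0.3224, 0.3377]
ee_rot: [3.14, -0.002, -2.994]
force: [-0.1, -0.8, -2.7]
width: 0.0119
gripper_force: 58.0
```

```bash
python3 -c "
from h import *
todo([.589,-.323,.34],-171.6)
im,d,m=grab('scene');im2,d2,m2=grab('top');np.savez('lift.npz',im=im,d=d,im2=im2,d2=d2)
f=lambda i,u,v:np.clip(cv2.resize(i[v:v+180,u:u+120],(400,600),interpolation=cv2.INTER_CUBIC)*1.8,0,255).astype(np.uint8)
cv2.imwrite('pics/g2.png',np.hstack([f(im,100,140),f(im2,410,170)]))"
```

```text
t 4.70 pos [ 0.5893 -0.3224  0.3377] rpy [ 1.7992e+02 -1.1000e-01 -1.7155e+02] w 0.0119 gf 58.0 F [-0.1 -0.8 -2.7] M [-0.01 -0.02  0.01] q [-0.21  0.31  0.18 -0.   -1.44 -1.21]
turn [ 0.08 -0.11  0.05] shift now [ 0.0003 -0.0005 -0.0023] shift turned [ 0.0003 -0.0005 -0.0023]
```

View pics/g2.png

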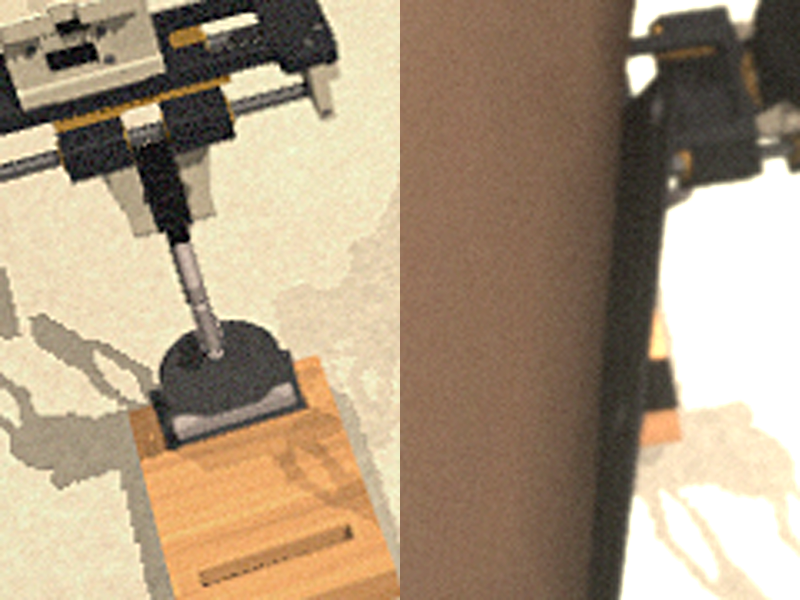

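The label hangs straight in the fingers, clear of the rack. Its foot is above the top edge of the rack at (230,420) in the crop, and the rectangular label's slot is undisturbed. Now I'll turn to the ring's yaw and carry the label over.

move_arm(rows="0 0 5 0 0 0 0; 0 0 5.3 0 0 0 0; 0 0 5.3 0 0 0 0; 0 0 5 0 0 0 0; 0 0 0 0.0132 0.0243 0 0; 0 0 0 0.0182 0.0343 0 0; 0 0 0 0.0182 0.0343 0 0; 0 0 0 0.0182 0.0343 0 0")

```text
t: 5.8
eef_pos: [0.5496, -0.1831, 0.3383]
ee_rot: [-3.141, -0.001, 2.929]
force: [-0.0, 0.5, -2.3]
width: 0.0118
gripper_force: 58.0
```

move_arm(rows="0 0 0 0.0182 0.0343 0 0; 0 0 0 0.0182 0.0343 0 0; 0 0 0 0.0182 0.0343 0 0; 0 0 0 0.0182 0.0343 0 0; 0 0 0 0.0182 0.0343 0 0; 0 0 0 0.0182 0.0343 0 0; 0 0 0 0.0182 0.0343 0 0; 0 0 0 0.0182 0.0343 0 0")

```text
t: 6.8
eef_pos: [0.4649, 0.1158, 0.3388]
ee_rot: [-3.141, -0.0, 2.93]
force: [0.4, -1.1, -3.4]
width: 0.0116
gripper_force: 58.0
```

```bash
python3 -c "
from h import *
todo([.4414,.2008,.270],167.8)"
```

```text
t 6.80 pos [0.4649 0.1158 0.3388] rpy [-1.7997e+02 -3.0000e-02  1.6785e+02] w 0.0116 gf 58.0 F [ 0.4 -1.1 -3.4] M [ 0.03 -0.12 -0.04] q [ 0.66 -0.03 -0.22 -0.   -1.37 -2.44]
turn [-0.03 -0.03  0.05] shift now [0.0409 0.0782 0.0688] shift turned [0.041  0.0781 0.0688]
```

move_arm(rows="0 0 0 0.0141 0.0281 0 0; 0 0 0 0.0135 0.026 0 0; 0 0 0 0.0134 0.024 0 0; 0 0 0 0 0 0.02 0; 0 0 0 0 0 0.027 0; 0 0 0 0 0 0.022 0; 0 0 0 0 0 0 0; 0 0 0 0 0 0 0")

```text
t: 7.8
eef_pos: [0.4424, 0.1999, 0.271]
ee_rot: [3.141, 0.001, 2.93]
force: [0.1, 0.8, -0.8]
width: 0.012
gripper_force: 58.0
```

Run:
```python
from h import *
todo([.4658,.1956,.270],167.8)
im,d,m=grab('scene');im2,d2,m2=grab('top');np.savez('pre.npz',im=im,d=d,im2=im2,d2=d2)
f=lambda i,u,v:np.clip(cv2.resize(i[v:v+150,u:u+100],(400,600),interpolation=cv2.INTER_CUBIC)*1.8,0,255).astype(np.uint8)
cv2.imwrite('pics/pre.png',np.hstack([f(im,350,110),f(im2,160,180)]))
s=arm.get_state();g=s["eef_pos"]+[0,0,.011]
y=np.radians(-12.2);lx=np.array([np.cos(y),np.sin(y)]);ly=np.array([-lx[1],lx[0]])
for n,D,M in(("scene",d,m),("top",d2,m2)):
    P=cloud(M,D);q=P[...,:2]-g[:2];X=q@lx;Y=q@ly;Z=P[...,2]-g[2]
    print(n)
    for z in range(-180,-16,10):
        k=(D>0)&(abs(Z*1000-z)<5)&(abs(X)<.04)&(abs(Y)<.045)
        if k.sum()>4: print(z,k.sum(),"x",np.percentile(X[k]*1000,[3,50,97]).round(1),"y",np.percentile(Y[k]*1000,[3,50,97]).round(1))
    k=(D>0)&(abs(P[...,2]-.208)<.01)&(X>.045)&(X<.095)&(abs(Y)<.045)
    k&=X<X[k].min()+.016
    print("bar x",np.percentile(X[k]*1000,[3,50,97]).round(1),"y",np.percentile(Y[k]*1000,[1,99]).round(1),"ztop",np.percentile(P[k][:,2],97).round(4),np.polyfit(Y[k],X[k],1).round(3))
```

```text
t 7.80 pos [0.4424 0.1999 0.271 ] rpy [1.7998e+02 4.0000e-02 1.6785e+02] w 0.0120 gf 58.0 F [ 0.1  0.8 -0.8] M [ 0.   -0.08 -0.07] q [ 0.83  0.02 -0.33  0.   -1.22 -2.61]
turn [0.02 0.04 0.05] shift now [-0.0237  0.0007  0.0011] shift turned [-0.0237  0.0008  0.001 ]
scene
-180 35 x [-0.2  2.1  4.7] y [-30.3   4.8  26.8]
-170 92 x [-6.6  0.9  6.3] y [-35.1   2.   32.1]
-160 67 x [-2.9  0.6  4.4] y [-27.5   3.2  25.4]
-150 76 x [-2.   0.9  4.6] y [-32.9   1.5  28.7]
-140 28 x [-2.2  1.9  4.4] y [-36.2 -27.6  26.2]
-130 81 x [-2.6  0.7  3.6] y [-34.5  -4.   30. ]
-120 76 x [-3.3  0.6  3.8] y [-31.9  -7.9  27.6]
-110 59 x [-4.5  0.2  4.3] y [-26.2  -9.   20.6]
-100 37 x [-25.9   0.   26.4] y [-9.1 -4.5  5.1]
-90 53 x [-23.7  -2.9  27. ] y [-6.8 -2.5  2.3]
-80 26 x [-24.4 -21.   27.4] y [-5.8 -1.4  1.6]
-70 30 x [-26.5 -20.8  28.1] y [-6.3 -2.5  2.7]
-60 29 x [-26.4  20.2  28. ] y [-5.5 -1.9  2.2]
-50 24 x [-24.7  23.1  27.4] y [-6.1 -2.5  2.3]
-40 24 x [-18.   20.1  25.6] y [-5.3 -2.7  1.7]
-30 24 x [ 3.1 14.2 21.5] y [-6.3 -2.7  3. ]
-20 30 x [ 7.8 12.4 16.2] y [-17.3  -1.6  11.5]
bar x [70.2 74.9 80.6] y [-35.7  34.9] ztop 0.2121 [0.01  0.075]
top
bar x [69.2 73.2 83.8] y [-35.2  36.3] ztop 0.2113 [0.004 0.074]
```

View pics/pre.png

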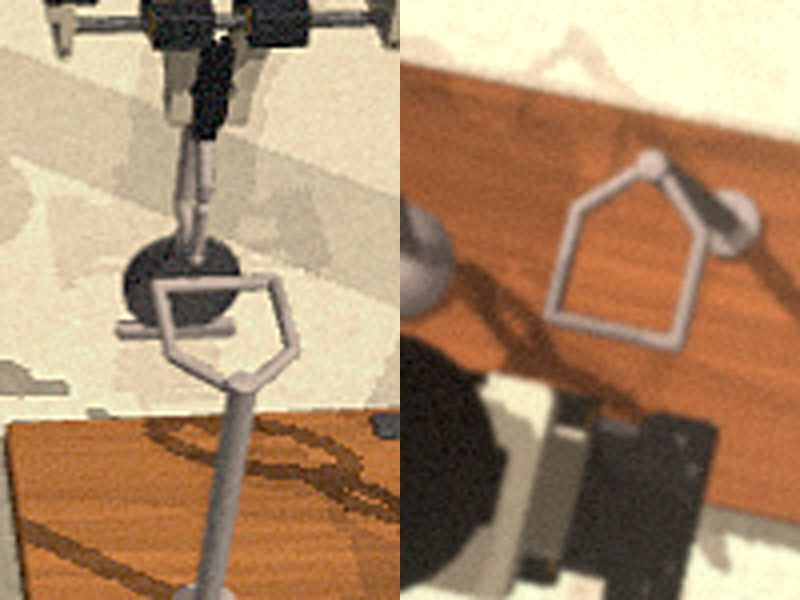

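The ring and label line up. In the left panel the hook is at (195,200), behind and above the ring's bar, which runs from (155,285) to (280,285). The bar is 74 mm ahead of the label axis, centred in y, and the heights are right. Pushing on.

move_arm(rows="0 0 0 -0.016 0 0.001 0; 0 0 0 -0.016 0 0 0; 0 0 0 -0.008 0 0 0; 0 0 0 -0.006 0 0 0; 0 0 0 -0.006 0 0 0; 0 0 0 -0.006 0 0 0; 0 0 0 -0.006 0 0 0; 0 0 0 0 0 0 0")

```text
t: 8.9
eef_pos: [0.5039, 0.1859, 0.2679]
ee_rot: [-3.14, -0.002, 2.929]
force: [-1.6, -0.1, -9.6]
width: 0.0115
gripper_force: 58.0
```

```bash
cat > look.py <<'E'
from h import *
def look(name=None):
    todo([.5147+.010*.9774,.185-.010*.2113,.270],167.8)
    im,d,m=grab('scene')
    if name: cv2.imwrite(name,np.clip(cv2.resize(im[110:230,350:470],(600,600),interpolation=cv2.INTER_CUBIC)*1.8,0,255).astype(np.uint8))
    s=arm.get_state();g=s["eef_pos"]+[0,0,.011]
    y=np.radians(-12.2);lx=np.array([np.cos(y),np.sin(y)]);ly=np.array([-lx[1],lx[0]])
    P=cloud(m,d);q=P[...,:2]-g[:2];X=q@lx;Y=q@ly;Z=P[...,2]-g[2]
    for z in range(-170,-16,10):
        k=(d>0)&(abs(Z*1000-z)<5)&(abs(X)<.04)&(abs(Y)<(.045 if z<-105 else .009))
        if k.sum()>4: print(z,k.sum(),"x",np.percentile(X[k]*1000,[3,50,97]).round(1),"y",np.percentile(Y[k]*1000,[3,50,97]).round(1))
if __name__=="__main__":
    import sys; look(*sys.argv[1:])
E
python3 look.py
```

```text
t 8.90 pos [0.5039 0.1859 0.2679] rpy [-1.7991e+02 -1.2000e-01  1.6782e+02] w 0.0115 gf 58.0 F [-1.6 -0.1 -9.6] M [0.02 0.47 0.07] q [ 0.72  0.11 -0.24 -0.   -1.22 -2.5 ]
turn [-0.09 -0.12  0.02] shift now [-0.0207  0.0014 -0.0021] shift turned [-0.0207  0.0014 -0.0021]
-170 95 x [-4.5  0.5  4.9] y [-35.3  -8.   17.1]
-160 57 x [-2.8  0.6  3.6] y [-28.6  -8.6  10. ]
-150 54 x [-2.2  0.6  3.5] y [-33.3 -17.4  25.2]
-140 74 x [-2.3  0.6  4.8] y [-35.9   4.2  31.6]
-130 85 x [-2.2  0.7  3.5] y [-34.6   3.4  30.3]
-120 72 x [-4.8  0.4  4. ] y [-32.5  -4.7  28. ]
-110 43 x [-4.7 -0.3  3.3] y [-16.3  -7.8  21.3]
-100 31 x [-9.7  8.9 25. ] y [-8.  -4.4  7.2]
-90 46 x [-24.6  16.6  28.1] y [-7.3 -2.9  3.9]
-80 33 x [-24.9   9.6  17.8] y [-6.1 -2.3  1.5]
-70 45 x [-26.1   9.9  14.2] y [-7.4 -1.8  8.2]
-60 19 x [-25.  -21.2  25.5] y [-5.6 -2.1  2.5]
-50 29 x [-25.8  22.5  27.3] y [-6.  -3.5  3.5]
-40 31 x [-18.3  20.9  25.9] y [-5.4 -1.7  4.1]
-30 27 x [ 3.  13.6 19.8] y [-5.6 -1.6  3.6]
-20 25 x [ 6.7 12.2 14.7] y [-7.4 -1.9  6. ]
```

move_arm(rows="0 0 0 -0.005 0 -0.001 0; 0 0 0 -0.005 0 0 0; 0 0 0 -0.005 0.001 0 0; 0 0 0 -0.005 0 0 0; 0 0 0 0 0 0 0; 0 0 0 0 0 0 0")

```text
t: 9.7
eef_pos: [0.5249, 0.1831, 0.271]
ee_rot: [3.141, 0.001, 2.929]
force: [-0.7, -0.2, -2.9]
width: 0.0117
gripper_force: 58.0
```

```bash
python3 look.py pics/in.png
```

```text
t 9.70 pos [0.5249 0.1831 0.271 ] rpy [1.7995e+02 8.0000e-02 1.6784e+02] w 0.0117 gf 58.0 F [-0.7 -0.2 -2.9] M [-0.02 -0.01  0.03] q [ 0.69  0.14 -0.2   0.   -1.23 -2.47]
turn [0.05 0.08 0.04] shift now [ 0.0004 -0.0003  0.001 ] shift turned [ 0.0004 -0.0003  0.001 ]
-170 86 x [-3.9  2.   5.9] y [-36.  -10.7  31.9]
-160 58 x [-1.1  1.6  4.1] y [-29.2 -11.9   8.4]
-150 70 x [-1.3  1.2  4.3] y [-33.2  -8.4  30.2]
-140 55 x [-2.6  1.2  4.4] y [-35.6 -18.   31.6]
-130 63 x [-2.9  1.3  3.7] y [-34.5 -15.   26.9]
-120 55 x [-5.2  1.5  3.6] y [-31.6   1.7  28.3]
-110 51 x [-6.   0.4  4.5] y [-19.1  -6.8  22.1]
-100 44 x [-25.2  -0.4  28. ] y [-7.4 -4.4  3.2]
-90 48 x [-22.4  10.5  27. ] y [-7.5 -2.5  4.4]
-80 22 x [-25.8  21.7  27.3] y [-6.9 -2.6  2.9]
-70 46 x [-24.9  -9.8  27.8] y [-7.6 -2.5  2.5]
-60 26 x [-24.5 -19.4  28.2] y [-5.6 -1.9  2. ]
-50 32 x [-24.8  25.1  28.5] y [-6.  -3.   2.8]
-40 36 x [-19.3  20.6  26.6] y [-6.1 -2.4  2.2]
-30 26 x [ 5.  13.2 18.9] y [-6.  -2.5  2.1]
-20 24 x [ 8.2 12.5 14.8] y [-7.7 -2.2  5. ]
```

View pics/in.png

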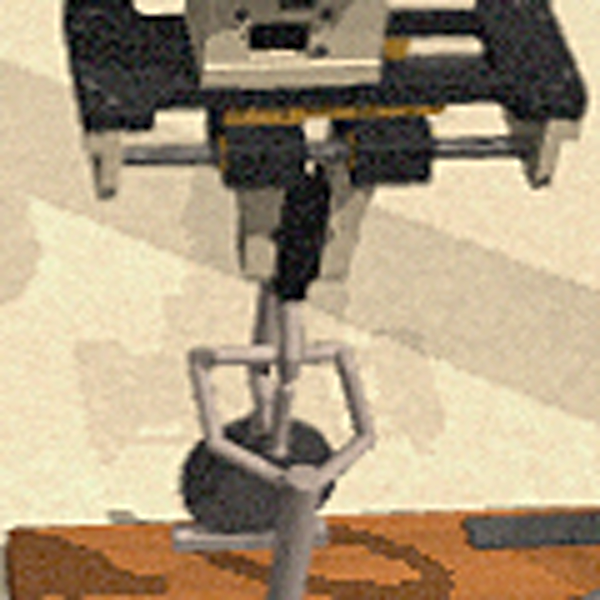

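The gate has snapped shut behind the bar: in the depth data the gate face is at x ≈ 28 mm at all heights. The picture shows the bar at (270,355) running between the hook's legs, with the gate joint at (285,385). Now I'll lower the label and centre it.

move_arm(rows="0 0 0 0.002 0 0.006 0; 0 0 0 0.003 0 0.006 0; 0 0 0 0.003 0 0.006 0; 0 0 0 0.002 0 0.006 0; 0 0 0 0 0 0.006 0; 0 0 0 0 0 0.004 0; 0 0 0 0 0 0.002 0; 0 0 0 0 0 0 0")

```text
t: 10.75
eef_pos: [0.5147, 0.1851, 0.2342]
ee_rot: [-3.141, -0.0, 2.929]
force: [-0.7, -0.6, -2.6]
width: 0.0119
gripper_force: 58.0
```

```bash
python3 look.py | head -3
```

```text
t 10.75 pos [0.5147 0.1851 0.2342] rpy [-179.99   -0.    167.84] w 0.0119 gf 58.0 F [-0.7 -0.6 -2.6] M [-0.03 -0.07  0.01] q [ 0.7   0.15 -0.27  0.   -1.15 -2.49]
turn [-0.01 -0.    0.04] shift now [-0.0101 -0.0001 -0.0358] shift turned [-0.0101 -0.0001 -0.0358]
-170 88 x [-4.5  1.3  5.7] y [-33.5  -9.9  31.9]
```

move_arm(rows="0 0 0 0 0 0.001 0; 0 0 0 0 0 0 0; 0 0 0 0 0 0 0")

```text
t: 11.18
eef_pos: [0.5148, 0.1852, 0.2335]
ee_rot: [3.141, 0.0, 2.93]
force: [0.2, -0.2, -0.3]
width: 0.0116
gripper_force: 58.0
```

move_arm(rows="0 0 0 0 0 0.001 0; 0 0 0 0 0 0 0; 0 0 0 0 0 0 0")

```text
t: 11.55
eef_pos: [0.5149, 0.1852, 0.2332]
ee_rot: [3.141, 0.001, 2.93]
force: [-1.4, 1.1, 5.3]
width: 0.0118
gripper_force: 58.0
```

The bar is seated in the bow: the force turned upward. I'll back off slightly and release gently.

move_arm(rows="0 0 0 0 0 -0.001 0; 0 0 0 0 0 0 0; 0 0 0 0 0 0 0.016; 0 0 0 0 0 0 0.02; 0 0 0 0 0 0 0.028; 0 0 0 0 0 0 0.04; 0 0 0 0 0 0 0.05; 0 0 0 0 0 0 0.05", squeeze=5)

```text
t: 12.55
eef_pos: [0.5146, 0.1851, 0.2332]
ee_rot: [-3.142, -0.0, 2.929]
force: [0.0, 0.4, 0.1]
width: 0.0483
gripper_force: 0.0
```

```bash
python3 look.py pics/rel.png
```

```text
t 12.55 pos [0.5146 0.1851 0.2332] rpy [-180.     -0.    167.85] w 0.0483 gf 0.0 F [0.  0.4 0.1] M [-0.01 -0.02 -0.01] q [ 0.7   0.15 -0.27 -0.   -1.15 -2.49]
turn [-0.   -0.    0.05] shift now [-0.0102 -0.0001 -0.0368] shift turned [-0.0102 -0.0001 -0.0368]
-170 85 x [-4.7  1.3  6. ] y [-33.1 -10.6  31.4]
-160 54 x [-1.3  1.1  3.5] y [-28.1  -6.8  11.9]
-150 64 x [-0.9  1.3  3.9] y [-33.5 -10.3  15.5]
-140 77 x [-1.5  1.3  4.4] y [-35.5 -10.9  27.2]
-130 65 x [-1.8  1.2  4.8] y [-34.6  -9.7  15.6]
-120 48 x [-2.   1.   4.7] y [-32.  -17.9  11.7]
-110 42 x [-5.2  0.2  4.4] y [-26.9 -14.3  12.7]
-100 32 x [-23.1  -3.   27.1] y [-6.8 -3.   3.2]
-90 38 x [-24.9  -9.9  26.1] y [-6.5 -1.9  3.7]
-80 17 x [-25.1 -21.4   4.8] y [-5.6 -1.   2.4]
-70 29 x [-25.6 -19.5  27.6] y [-5.7 -1.7  3.6]
-60 15 x [-23.1  24.6  26.1] y [-4.3 -0.3  2.7]
-50 23 x [-23.6  25.5  28.7] y [-5.8 -2.7  2.3]
-40 35 x [-21.9  18.6  27.1] y [-8.3 -3.4  6.5]
-30 32 x [-6.1 13.6 18.6] y [-6.3 -2.7  8.8]
-20 35 x [-9.9 11.8 14.8] y [-7.  -3.7  4.5]
```

View pics/rel.png

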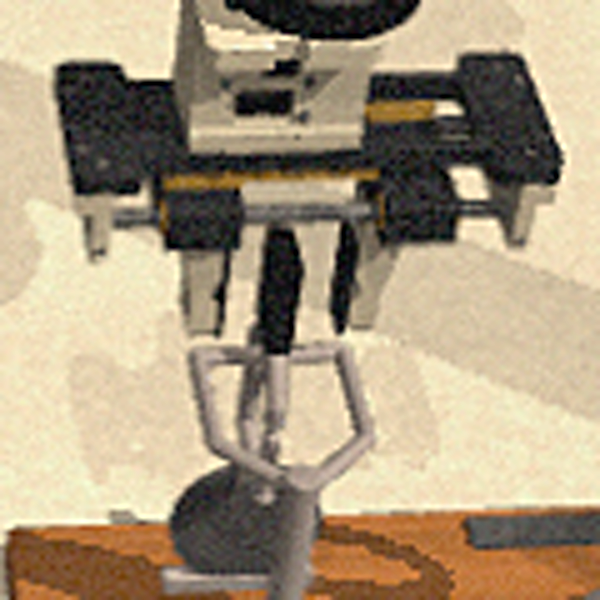

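The label hangs upright on the bar. The tab at (280,290) is free between the open fingers and the bow is over the bar at (270,350). Retreating straight up.

move_arm(rows="0 0 0 0 0 -0.01 0.05; 0 0 0 0 0 -0.02 0.05; 0 0 0 0 0 -0.03 0.05; 0 0 0 0 0 -0.04 0.05; 0 0 0 0 0 -0.03 0.05; 0 0 0 0 0 -0.01 0.05; 0 0 0 0 0 0 0.05; 0 0 0 0 0 0 0.05")

```text
t: 13.6
eef_pos: [0.5141, 0.185, 0.3721]
ee_rot: [-3.14, -0.001, 2.929]
force: [-0.0, 0.4, -0.5]
width: 0.05
gripper_force: 0.0
```

```bash
python3 -c "
from h import *
todo([.51,.185,.38],167.8)
im,d,m=grab('scene');cv2.imwrite('pics/end.png',np.clip(im*1.5,0,255).astype(np.uint8))"
```

```text
t 13.60 pos [0.5141 0.185  0.3721] rpy [-1.7993e+02 -8.0000e-02  1.6785e+02] w 0.0500 gf 0.0 F [-0.   0.4 -0.5] M [ 0.   -0.08  0.04] q [ 0.7   0.09 -0.03 -0.   -1.45 -2.49]
turn [-0.07 -0.08  0.05] shift now [ 0.004  -0.0008 -0.0079] shift turned [ 0.004  -0.0008 -0.0079]
```

View pics/end.png

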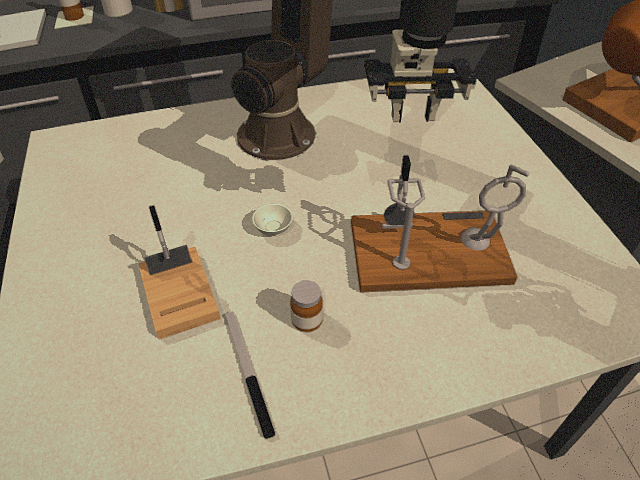

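The round label hangs on the ring with its tab at (405,168). The rectangular label at (165,240) is still in the rack, and the jar, bowl and knife haven't moved. The gripper is well clear, so I'm handing in.

```bash
python3 -c "
from station import arm
print(arm.job_done())"
```

```text
the job is handed in; nothing more can be done
None
```

The round label is clipped on the ring's bar, with its gate shut and hanging freely; the rectangular label, jar, bowl and knife are where they were, and I handed the job in at about 13.7 s.

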